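# Close the cover of a sheet-metal housing onto its two-step spring catch

### The arm

A 6-joint arm with a two-finger parallel gripper is mounted at the origin on the work surface. World frame = base frame: x ahead of the robot, y to its left, z up, the work surface at z = 0. Lengths are in mm, angles in rad, forces in N, time in s.
With the tool pointing down it reaches from about 350 to 975 mm from the base axis. Payload 17.4 kg.
Tool frame: the origin (TCP) lies midway between the tips of the shut fingers; the grasp point (between the pads) lies 19 mm behind it (ctrl.pinch_z is the distance from the TCP to the grasp point, in mm); z points along the fingers, y is the line along which they close (so a half turn about z gives the same grasp; the last joint's range is limited). The gripper opens to 85 mm and grips with 20 to 120 N. Pads are 22 mm wide; open, the fingers measure 114 mm over their backs; the gripper's body (76 mm by 85 mm) begins 54 mm behind the grasp point. The pads swing forward as they close: fully open they stand 13 mm farther back than shut.
Start: joints at [1.187, 0.116, 1.442, -0, 1.584, -0.038], TCP at [228.799, 635.046, 231.303] pointing down, gripper open.
Joint ranges: [-2.83, 2.83], [-0.83, 2.19], [0.07, 2.5], [-1.14, 4.28], [0.01, 3], [-2.97, 2.97]. Speed limits (rad/s): [1.89, 1.89, 2.22, 3.14, 3.14, 3.14].

### API

Orientations are given as a 3x3 rotation matrix whose columns are the frame's x, y, z axes.
In Python, from cell import ctrl, cams, order, nets gives the robot as it stands. The module is installed in compiled form; this text tells all that it offers.
- The arm moves only by the shell command python3 -m pendant 'ROWS' [FORCE]. ROWS is JSON, a list of rows, each a list of 3 entries, a list of its own where there are three numbers: the opening, from 0 (shut) to 1 (fully open), then the shift along the tool's x, y, z in units of 40 mm (1.0 is 40 mm), then the turn, a rotation vector about the tool's x, y, z in units of 6 degrees (1.0 is 6 degrees). In form: [[fingers, [dx, dy, dz], [rx, ry, rz]], ...]. A call has 1 to 12 rows; each row is the pose to reach, as a shift and turn from the pose commanded when the call began, along the tool's axes at that moment; what a row does not reach only later rows make up. A row lasts 1/10 s, in which the tool goes at most 50 mm and 8.59 degrees, less where a joint would pass 70% of its speed; a pose out of reach is approached as far as the arm can. A call with a gripper value outside its range is refused whole. The fingers move at their own pace and stop on an object; FORCE is the grip in N (left out, the last holds). Time passes only in rows, so rows that repeat a pose let the fingers close. It gives the time, the measured TCP pose, the force, the opening and the grip force at its end, in the units of the state.
- ctrl.sense(): the state, without advancing time (a new reading comes with each control period).
- cams.read_camera(name): name is "side" or "top" or "wrist"; returns (picture, depth): 480x640x3 uint8, red, green, blue; 480x640 float32, mm along the optical axis (not along the pixel's ray), 0 where there is no reading.
- cams.camera_info(name): a dict with "camera_matrix" (3x3 intrinsics, pixels), "R" (3x3) and "t" (3): a world point X has camera coordinates R X + t; the wrist camera has in their place "hand_eye" (4x4, takes a point from camera to tool coordinates, whose origin is the TCP and whose axes are the flange's). Camera axes: x right, y down, z forward; pixel columns grow to the right and rows downward; lengths in mm; the calibration is good to about 2 mm. A picture is of the moment at which its call begins: read the wrist's pose just before it. camera_info takes no time and is no camera call.
- order.finish_job(): hands the job in; it is judged then, once.
Trained networks look in the newest picture that a camera, given by its name, has taken for a name from the list of things; names that differ only in an ending like _2 or _b are one class to them, and where a whole thing is asked for, a point or a joint stands for the part that bears it (a point fixed in the world has none). Each returns a list of dicts, best first, with "score" (0 to 1); they miss things now and then, are a little off and sometimes report something else, mostly with a low value. They report only what shows in the picture. A call takes as long as a camera call. They do not tell look-alikes from the thing itself.
- nets.look_for(camera, target): "centre" ([column, row] in pixels, amid what is visible of it).
- nets.outline_of(camera, target): "region" (480x640 bool, what is visible of it) and "centre" ([column, row] in pixels, amid what is visible of it).
- nets.tip_of(camera, target): "centre" ([column, row] in pixels: a listed point, or the origin of a listed thing).
The state is a dict: "t": time; "q": joint angles; "dq": joint speeds; "effort": joint torques, N m; "eef_pos": TCP position; "eef_rot": TCP orientation; "contact_force": force on the tool from outside, world axes, zero at the start; "ft_torque": the same for the moment, N m; "gripper_width": finger opening in mm; "grip_force": force on a finger pad.
Only numpy, scipy, OpenCV 4.12 (cv2) and the standard library are available. Lean on these libraries where they do the work, as an engineer would, in place of code of your own. Each camera call takes 0.05 s, during which the arm holds its last target. There are 200 camera calls.

### The job

The cover plate has been left lying loosely, sloping, on the steel housing that is clamped to the bench. Draw it along until its tongue is fully home under the retaining lip, then press its raised end down past both clicks of the spring catch, so that it lies flush on the housing and the catch holds it down. Be gentle with the sheet metal: feel for the stops and never push the cover with more than about 60 N, and leave the caliper, the dome and the screwdriver where they lie.

Things in the scene. Friction and masses are not known exactly. Their poses are not given: they have to be found in the camera images.
- housing: Open grey steel housing, a tray 176 mm long (x) by 124 mm wide (y), fixed to the bench. Origin on the bench under the closed cover's place; x runs from lip to catch, z up. The cover lies on ledges 45 mm above the bench: x -90 to -47 mm at the lip end, x 55 to 73 mm and |y| 24 to 60 mm at the catch end, side walls at y +-60 mm. Between them it is open to a 4 mm floor.
- cover: Loose aluminium plate 140 (x) by 110 (y) by 5 mm, 0.4 kg (varies), with a round hole through it and a tongue, 100 mm wide, 14 mm long, at its -x end. Origin: centre of the plate's underside. Home: at the housing's x 0, y 0 (free within about 4 mm), z 45 mm, level. It starts sloping about 15 degrees, its +x end up on the wall. Press it on its centre line at x = 42 mm.
- tongue_tip (a point): Middle of the tip of the cover's tongue, underside, at the cover's x = -84 mm. At the start it lies on the lip-end ledge about 20 to 30 mm short of the stop, not yet under the lip. Home: about x = -84, z = 45 mm in the housing's frame.
- far_edge (a point): Middle of the cover's edge opposite the tongue, underside, at the cover's x = 70 mm. Closed: about x = 70, z = 45 mm in the housing's frame; held half way, by the first click only: about z = 56 mm. Once the tongue is home this end drops off the wall onto the upper tooth.
- hole (a point): Centre, at the upper face, of the cover's 64 mm through hole (cover's x = -8 mm). Closed fingers put into it from above can drag the cover; there is free depth below it.
- lip_edge (a point): Middle of the lower front edge of the retaining lip, at x = -71.5 mm in the housing's frame, 55 mm above the bench (10 mm above the ledge). The lip is 6 mm thick. Behind it, at x = -84.5 mm, a wall is the stop for the tongue; cheeks (inner faces y = +-54 mm, front x = -74 mm) close its ends: the tongue has 4 mm to spare each side and can catch on them if the cover lies askew.
- wall_top (a point): Middle of the top of the upright catch-end wall: inner face at x = 73 mm in the housing's frame, 6 mm thick, 124 mm wide, top 79 mm above the bench, with a 44 mm gap in the middle for the catch. The cover's raised end rests on it at the start.
- catch (a joint): Angle (rad) of the sprung pawl in the wall's gap: 0 upright, engaged; up to 0.32 pushed outwards. Dark steel, 30 mm wide, pivoted low down, two teeth reaching in to x = 64 mm of the housing: flat undersides 52 and 68.5 mm above the bench, sloping tops, the upper to 79 mm. Each tooth takes some 4 to 25 N down on the cover to pass and blocks its return. The weight of the cover alone passes neither.
- caliper: Loose caliper, 200 mm by 60 mm, 12 mm high, lying flat; bystander. Origin under the middle of its beam.
- dome: Loose black camera dome, 94 mm across, 47 mm high; bystander. Origin at the centre of its base.
- screwdriver: Loose screwdriver lying on the bench; bystander.
There are look-alikes about, which are no part of the job. There is more than one size of the cover; the one meant has the size given above.

How it is judged (in metres and radians):
At the end, for the whole second after the job is handed in: The cover lies flat on the ledges (within 5 mm and 0.05 rad), its tongue at least 5 mm under the lip (tip within 7 mm of the stop), its other end below the lower tooth, the catch sprung back upright (below 0.06 rad), and the cover at rest (x of tongue_tip in the frame of housing below -0.077 m and z of tongue_tip in the frame of housing below 0.05 m and z of far_edge in the frame of housing below 0.0495 m and angle between the z axis of cover and the z axis of housing, either way round below 0.05 rad and value of joint catch below 0.06 rad and linear speed of cover below 0.02 m/s); the robot touches nothing.
It fails at once if the cover is pushed with more than 60 N (contact force between any of the fingers, the arm and cover above 60 N).
It fails at once if the caliper, dome or screwdriver is moved by more than 30 mm (distance of any of caliper, dome, screwdriver from where it was at the start of the episode above 0.03 m).
It also fails if it takes over 67 s, if anything falls off the work surface, if the arm or the gripper's body presses on something with over 40 N, if the wrist force passes 120 N, or if a joint passes its speed limit or range.

## Working session

There is one attempt and no reset: what is moved stays moved. The work goes in short steps, Python scripts to look and compute and a shell command to move; the robot and the scene stay as the last step left them, time stands still between calls to the robot, and variables do not carry over. Pictures are saved under pics/ and viewed, at most 10 in all, crops included, and the job is handed in when it is done.

```bash
mkdir -p pics; cat > h.py <<'E'
import numpy as np, cv2
from cell import ctrl, cams, order, nets
def cam(n):
    i=cams.camera_info(n); K=np.array(i["camera_matrix"])
    if "hand_eye" in i:
        s=ctrl.sense(); T=np.eye(4); T[:3,:3]=s["eef_rot"]; T[:3,3]=s["eef_pos"]; M=T@np.array(i["hand_eye"])
    else:
        M=np.eye(4); R=np.array(i["R"]); M[:3,:3]=R.T; M[:3,3]=-R.T@np.array(i["t"])
    return K,M
def cloud(K,M,d):
    v,u=np.mgrid[:480,:640]; p=np.stack([(u-K[0,2])/K[0,0]*d,(v-K[1,2])/K[1,1]*d,d],-1)
    return p@M[:3,:3].T+M[:3,3]
def px(K,M,P):
    c=(np.atleast_2d(P)-M[:3,3])@M[:3,:3]; return np.c_[c[:,0]/c[:,2]*K[0,0]+K[0,2],c[:,1]/c[:,2]*K[1,1]+K[1,2]]
def onplane(K,M,uv,z):
    r=M[:3,:3]@np.linalg.inv(K)@[uv[0],uv[1],1]; return M[:3,3]+r*(z-M[2,3])/r[2]
E
python3 - <<'E'
from h import *
np.set_printoptions(precision=1,suppress=True)
for n in ["top","side"]:
    K,M=cam(n); im,d=cams.read_camera(n); cv2.imwrite(f"pics/{n}0.png",im[:,:,::-1]); P=cloud(K,M,d); np.savez(f"{n}0",im=im,P=P,d=d)
    print(n,M[:3,3])
    for t in ["housing","cover","hole","tongue_tip","far_edge","lip_edge","wall_top","catch","caliper","dome","screwdriver"]:
        for o in nets.tip_of(n,t)[:3] if t!="catch" else nets.look_for(n,t)[:3]:
            c=np.array(o["centre"]); u,v=np.clip(np.round(c).astype(int),0,[639,479]); print(t,round(o["score"],2),c,P[v,u])
E
```

```text
top [502.5  34.1 981. ]
housing 0.84 [310.4 230.9] [590.8  69.6   6.5]
cover 0.97 [306.8 131.8] [812.9  83.1  -2.1]
cover 0.68 [274.4 355.9] [320.8 138.8   1.8]
cover 0.67 [313.2 216. ] [624.2  64.1   2.8]
hole 0.88 [314.1 222.7] [608.5  61.4   6. ]
hole 0.86 [307.7 127.1] [824.3  81.2  -2. ]
tongue_tip 0.8 [317.7 338.9] [361.1  45.7  10.3]
tongue_tip 0.74 [293.2 108.5] [866.6 116.   -0.5]
tongue_tip 0.66 [322.  259.6] [527.6  41.5  47.3]
far_edge 0.81 [308.3 182.7] [697.3  77.3   0.6]
far_edge 0.72 [227.4 376.7] [272.5 238.6  -1.1]
far_edge 0.63 [318.4 149.7] [771.2  57.3   2.8]
lip_edge 0.84 [314.9 265. ] [516.7  55.3  61.5]
caliper 0.65 [234.1 236. ] [575.3 234.5   9.1]
dome 0.77 [392.9 193.4] [ 671.5 -102.7   44.7]
screwdriver 0.8 [410.8 251.3] [ 552.5 -145.    25.5]
side [ 143.1 -398.1  726.8]
housing 0.77 [323.4 243.3] [554.6  28.   58.7]
cover 0.81 [390.2 188.7] [804.2  83.3  -1.4]
cover 0.78 [334.6 217.6] [642.8  87.   17.1]
hole 0.77 [392.4 182.4] [822.4  94.1   0.7]
hole 0.55 [330.1 217.9] [644.4 102.5   4.2]
tongue_tip 0.63 [229.4 322.6] [350.9  39.9  -0.2]
tongue_tip 0.6 [401.6 172.7] [858.9  97.5   3.4]
tongue_tip 0.55 [307.6 250.4] [528.1  38.3  51.4]
far_edge 0.94 [129.2 277.5] [271.7 231.8   7.7]
far_edge 0.68 [381.9 204.7] [753.7  60.5  -0. ]
far_edge 0.6 [350.7 193.3] [663.3  68.2  84.5]
lip_edge 0.94 [295.6 248.1] [509.5  49.   62.1]
wall_top 0.35 [305.2 250.8] [518.   34.8  59.6]
wall_top 0.31 [334.9 215.9] [655.2  99.3   5.1]
catch 0.42 [342.3 216.9] [649.8  74.8  24.3]
caliper 0.62 [261.8 198.2] [576.2 235.7   9. ]
dome 0.71 [416.2 271.3] [ 644.2 -115.1   36.9]
screwdriver 0.88 [395.3 324.9] [ 545.4 -156.8   17.1]
```

View pics/top0.png

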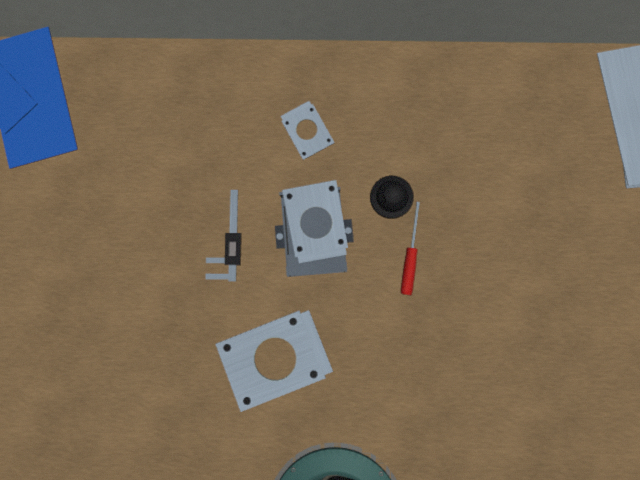

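View pics/side0.png

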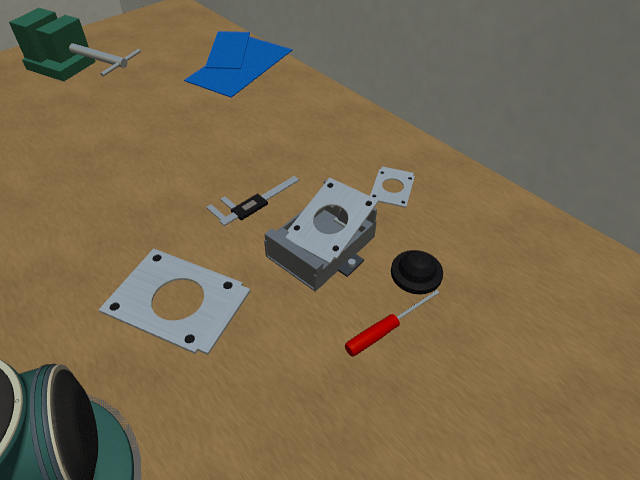

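```bash
python3 - <<'E'
from h import *
np.set_printoptions(precision=1,suppress=True)
d=np.load("top0.npz"); cv2.imwrite("pics/crop.png",cv2.resize(d["im"][170:290,240:380,::-1],None,fx=5,fy=5,interpolation=cv2.INTER_CUBIC))
for n in ["top","side"]:
    d=np.load(n+"0.npz");P=d["P"].reshape(-1,3)
    b=P[(P[:,0]>460)&(P[:,0]<545)&(abs(P[:,1]-55)<90)]
    q=b[(b[:,2]>57)&(b[:,2]<66)&(b[:,0]<535)]; print(n,"lip",len(q),q.min(0),q.max(0),cv2.minAreaRect(q[:,:2].astype(np.float32)),np.median(q[:,2]))
    R=nets.outline_of(n,"cover")
    for o in R[:3]:
        p=d["P"][o["region"]]; 
        if abs(np.median(p[:,0])-620)<60:
            p=p[(p[:,2]>45)&(p[:,2]<100)]; 
            A=np.c_[p[:,:2],np.ones(len(p))]
            for _ in range(5):
                c=np.linalg.lstsq(A,p[:,2],rcond=None)[0]; k=abs(A@c-p[:,2])<4; A=A[k];p=p[k]
            print(n,"cover",o["score"],len(p),c,np.degrees(np.arctan(np.hypot(*c[:2]))),np.degrees(np.arctan2(c[1],c[0])),p.min(0),p.max(0),cv2.minAreaRect(p[:,:2].astype(np.float32)))
E
```

```text
top lip 568 [494.7  -9.8  57.8] [524.6 114.4  65.8] ((510.17572021484375, 52.7440299987793), (18.864213943481445, 123.9978256225586), 6.438516139984131) 61.37856510698123
top cover 0.92 3193 [  0.3   0.  -84.5] 14.313592791386355 9.614011399685838 [522.2  -9.   46.7] [687.2 123.3  91.7] ((602.8748779296875, 56.032249450683594), (151.0328826904297, 109.82339477539062), 11.926294326782227)
side lip 671 [489.6  -9.5  57.1] [534.7 116.2  65.6] ((516.3049926757812, 54.66488265991211), (40.885887145996094, 126.25068664550781), 6.265923023223877) 61.274987992360025
side cover 0.94 3427 [  0.2   0.  -82.4] 14.157221550630654 9.6610384611015 [520.1  -8.8  47. ] [683.6 125.2  90. ] ((599.8829956054688, 57.276458740234375), (152.59536743164062, 112.47701263427734), 11.520668983459473)
```

View pics/crop.png

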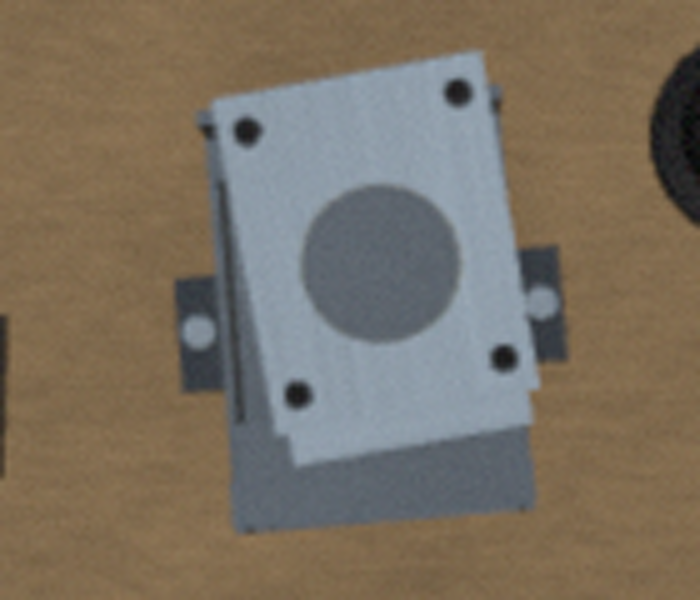

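The covers are at (307,129), which is too small, at (275,359), which is too big, and at (316,222) on the housing. The last one measures 151×110 in plan and slopes 14°, which matches the description. The crop confirms it: the tongue is at the bottom (412,445), skewed about 5° and displaced to -y relative to the lip. Next I'll look from the wrist.

```bash
python3 - <<'E'
from h import *
np.set_printoptions(precision=3,suppress=True)
s=ctrl.sense(); R=np.array(s["eef_rot"]); print(R, s["eef_pos"], s["contact_force"])
d=R.T@(np.array([560,70,330])-s["eef_pos"])/40; print(d, "tool-y yaw",np.degrees(np.arctan2(R[1,1],R[0,1])))
print(cams.camera_info("wrist")["hand_eye"])
E
```

```text
[[-0.941  0.339 -0.   ]
 [ 0.339  0.941 -0.   ]
 [-0.    -0.    -1.   ]] [228.783 635.052 231.296] [ 0.467 -0.84  -0.4  ]
[-12.578 -10.483  -2.467] tool-y yaw 70.18680858083403
[[  -0.      -0.96    -0.278   70.796]
 [   1.       0.      -0.       0.517]
 [   0.      -0.278    0.96  -141.918]
 [   0.       0.       0.       1.   ]]
```

```bash
python3 -m pendant '[[0.6,[-12.6,-10.5,-2.5],[0,0,-5.3]],[0.6,[-12.6,-10.5,-2.5],[0,0,-5.3]],[0.6,[-12.6,-10.5,-2.5],[0,0,-5.3]],[0.6,[-12.6,-10.5,-2.5],[0,0,-5.3]],[0.6,[-12.6,-10.5,-2.5],[0,0,-5.3]],[0.6,[-12.6,-10.5,-2.5],[0,0,-5.3]],[0.6,[-12.6,-10.5,-2.5],[0,0,-5.3]],[0.6,[-12.6,-10.5,-2.5],[0,0,-5.3]],[0.6,[-12.6,-10.5,-2.5],[0,0,-5.3]],[0.6,[-12.6,-10.5,-2.5],[0,0,-5.3]],[0.6,[-12.6,-10.5,-2.5],[0,0,-5.3]],[0.6,[-12.6,-10.5,-2.5],[0,0,-5.3]]]' 20
python3 -c "
from h import *
s=ctrl.sense();print(s['eef_pos'],s['eef_rot'],max(abs(s['dq'])))"
```

```text
t: 2.5
eef_pos: [529.1, 121.8, 322.3]
eef_rot: [[-0.978, -0.208, 0.001], [-0.208, 0.978, 0.0], [-0.001, 0.0, -1.0]]
contact_force: [0.7, 1.1, -0.8]
gripper_width: 51.4
grip_force: 0.0
[529.12790086 121.7672647  322.28023699] [[-9.78212378e-01 -2.07605333e-01  7.54182452e-04]
 [-2.07605264e-01  9.78212669e-01  1.70399565e-04]
 [-7.73126687e-04  1.01147169e-05 -9.99999701e-01]] 0.8766839842221392
```

```bash
python3 -m pendant '[[0.6,[-0.4,-1.0,0],[0,0,0]],[0.6,[-0.4,-1.0,0],[0,0,0]],[0.6,[-0.4,-1.0,0],[0,0,0]],[0.6,[-0.4,-1.0,0],[0,0,0]]]'
cat > w.py <<'E'
from h import *
import sys
np.set_printoptions(precision=1,suppress=True)
tag=sys.argv[1]
K,M=cam("wrist"); im,d=cams.read_camera("wrist"); cv2.imwrite(f"pics/{tag}.png",im[:,:,::-1]); P=cloud(K,M,d); np.savez(tag,im=im,P=P,d=d,M=M,K=K)
s=ctrl.sense(); print(s["t"],s["eef_pos"],np.degrees(np.arctan2(-s["eef_rot"][0][1],s["eef_rot"][1][1])))
o=[o for o in nets.outline_of("wrist","cover")][0]; m=o["region"]
p=P[m]; p=p[(p[:,2]>44)&(p[:,2]<100)]; A=np.c_[p[:,:2],np.ones(len(p))]
for _ in range(6):
    c=np.linalg.lstsq(A,p[:,2],rcond=None)[0]; k=abs(A@c-p[:,2])<2.5; A=A[k];p=p[k]
r=cv2.minAreaRect(p[:,:2].astype(np.float32))
print("cover",o["score"],o["centre"],len(p),"grad",c,"slope",np.degrees(np.arctan(np.hypot(*c[:2]))),"dir",np.degrees(np.arctan2(c[1],c[0])),"z",p[:,2].min(),p[:,2].max(),"rect",r)
# hole: edge of the contour inside, on plane
mm=(m*255).astype(np.uint8); cs,h=cv2.findContours(mm,cv2.RETR_CCOMP,cv2.CHAIN_APPROX_NONE)
if h is not None:
  for q,hh in zip(cs,h[0]):
    if hh[3]>=0 and len(q)>60:
        n=np.array([-c[0],-c[1],1]); uv=q[:,0,:]; rr=np.c_[uv,np.ones(len(uv))]@np.linalg.inv(K).T@M[:3,:3].T
        t=(c[2]-n@M[:3,3])/(rr@n); X=M[:3,3]+rr*t[:,None]; (hx,hy),_,_=cv2.fitEllipse(X[:,:2].astype(np.float32))[:3]; print("hole",hx,hy,X[:,2].mean(),X.max(0)-X.min(0))
for t in ["tongue_tip","far_edge","lip_edge","hole","housing"]:
    for o in nets.tip_of("wrist",t)[:2]:
        u=np.array(o["centre"]); i=np.clip(np.round(u).astype(int),0,[639,479]); print(t,round(o["score"],2),u,P[i[1],i[0]], onplane(K,M,u,{"lip_edge":55,"housing":0,"tongue_tip":47}.get(t,70)))
q=P.reshape(-1,3); q=q[(q[:,2]>58)&(q[:,2]<65)&(q[:,0]<528)&(q[:,0]>470)&(abs(q[:,1]-55)<80)]
if len(q)>50: print("lip",cv2.minAreaRect(q[:,:2].astype(np.float32)),np.median(q[:,2]))
E
python3 w.py w1
```

```text
t: 2.9
eef_pos: [552.1, 88.6, 321.7]
eef_rot: [[-0.978, -0.208, 0.0], [-0.208, 0.978, 0.0], [-0.0, 0.0, -1.0]]
contact_force: [-0.3, -0.9, -0.4]
gripper_width: 51.4
grip_force: 0.0
2.95 [552.1  88.9 321.8] 12.05065693620564Traceback (most recent call last):
  File "w.py", line 12, in <module>
    print("cover",o["score"],o["centre"],len(p),"grad",c,"slope",np.degrees(np.arctan(np.hypot(*c[:2]))),"dir",np.degrees(np.arctan2(c[1],c[0])),"z",p[:,2].min(),p[:,2].max(),"rect",r)
                                                                                                                                                     ~~~~~~~~~~^^
    return umr_minimum(a, axis, None, out, keepdims, initial, where)
ValueError: zero-size array to reduction operation minimum which has no identity
```

View pics/w1.png

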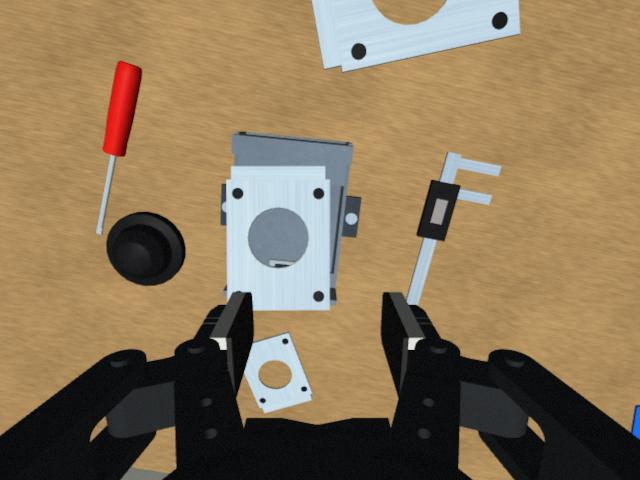

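The wrist view shows the cover at (278,238) with its edges parallel to the tool axes (yaw ≈12°). The lip is at (293,140), turned about 5° relative to it. The large cover is at the top and the small one below. I'll pick the right region and measure.

```bash
sed -i 's/^o=\[o for.*/o=[o for o in nets.outline_of("wrist","cover") if np.hypot(*(np.median(P[o["region"]],0)[:2]-[600,57]))<45][0]; m=o["region"]/' w.py; python3 w.py w1
```

```text
3.05 [552.1  89.  321.8] 12.072850581179479
cover 0.74 [290.7, 207.5] 303 grad [-0.  -0.  72.7] slope 2.9048008542971373 dir -119.23143321766219 z 49.03792996337546 60.84701566065979 rect ((580.8182373046875, 61.234439849853516), (164.38816833496094, 122.64373779296875), 6.689659595489502)
tongue_tip 0.88 [289.  401.1] [855.  113.6   2.2] [819.  109.9  47. ]
tongue_tip 0.83 [278.2 167.2] [529.8  42.5  50.6] [530.4  42.5  47. ]
far_edge 0.68 [258.3 339.2] [768.6  53.7  -1.4] [724.9  57.4  70. ]
far_edge 0.62 [280.6 309.7] [718.8  76.4  -0.2] [682.8  75.6  70. ]
lip_edge 0.94 [293.5 160.6] [520.8  57.6  43.4] [519.4  57.5  55. ]
hole 0.96 [271.5 372.4] [815.3  81.6  -0.9] [765.3  80.1  70. ]
housing 0.89 [292.7 217.5] [591.9  68.    3.8] [592.2  67.4   0. ]
lip ((508.7504577636719, 53.35911560058594), (19.127639770507812, 123.8485336303711), 6.475142002105713) 60.46711920542833
```

```bash
cat > fit.py <<'E'
from h import *
def fit(f,z0=47,z1=95):
    D=np.load(f+".npz"); p=D["P"].reshape(-1,3); p=p[(abs(p[:,0]-600)<110)&(abs(p[:,1]-57)<80)&(p[:,2]>z0)&(p[:,2]<z1)]
    rng=np.random.default_rng(0); best=0
    for _ in range(400):   # RANSAC plane
        a=p[rng.choice(len(p),3,False)]
        try: c=np.linalg.solve(np.c_[a[:,:2],np.ones(3)],a[:,2])
        except Exception: continue
        if np.hypot(*c[:2])>.5: continue
        k=abs(np.c_[p[:,:2],np.ones(len(p))]@c-p[:,2])<2
        if k.sum()>best: best=k.sum(); B=k
    q=p[B]; c=np.linalg.lstsq(np.c_[q[:,:2],np.ones(len(q))],q[:,2],rcond=None)[0]; q=q[abs(np.c_[q[:,:2],np.ones(len(q))]@c-q[:,2])<2]
    print(f,len(q),"slope",np.degrees(np.arctan(np.hypot(*c[:2]))).round(1),"dir",np.degrees(np.arctan2(c[1],c[0])).round(1),"z",q[:,2].min().round(1),q[:,2].max().round(1),"rect",[np.round(x,1) for x in cv2.minAreaRect(q[:,:2].astype(np.float32))])
    return c
if __name__=="__main__":
    import sys
    for f in sys.argv[1:]: fit(f)
E
python3 fit.py w1 top0
python3 - <<'E'
from h import *
D=np.load("w1.npz"); print(onplane(D["K"],D["M"],(278,238),69), onplane(D["K"],D["M"],(278,167),50), onplane(D["K"],D["M"],(229,240),69),onplane(D["K"],D["M"],(329,240),69))
E
```

```text
w1 11120 slope 14.3 dir 9.3 z 47.4 88.9 rect [array([600.5,  56.2]), array([151.9, 109.8]), np.float64(11.9)]
top0 2466 slope 14.4 dir 10.9 z 47.1 90.2 rect [array([601.6,  56.9]), array([162.4, 121.9]), np.float64(6.3)]
[601.24080592  57.50042213  69.        ] [529.85847044  42.44241116  50.        ] [614.38211706   6.69889085  69.        ] [592.02454755 111.1926285   69.        ]
```

```bash
python3 -m pendant '[[0.55,[-1.03,0.05,1],[0,0,0]],[0.55,[-1.03,0.05,2],[0,0,0]],[0.55,[-1.03,0.05,3],[0,0,0]],[0.55,[-1.03,0.05,4],[0,0,0]],[0.55,[-1.03,0.05,5],[0,0,0]],[0.55,[-1.03,0.05,5.5],[0,0,0]],[0.55,[-1.03,0.05,5.5],[0,0,0]],[0.55,[-1.03,0.05,5.5],[0,0,0]]]'
python3 - <<'E'
from h import *
K,M=cam("wrist"); im,d=cams.read_camera("wrist"); cv2.imwrite("pics/w2.png",im[:,:,::-1])
E
```

```text
t: 4.15
eef_pos: [592.7, 98.6, 102.5]
eef_rot: [[-0.978, -0.208, 0.0], [-0.208, 0.978, 0.0], [-0.0, -0.0, -1.0]]
contact_force: [-0.7, -0.4, 0.3]
gripper_width: 47.4
grip_force: 0.0
```

View pics/w2.png

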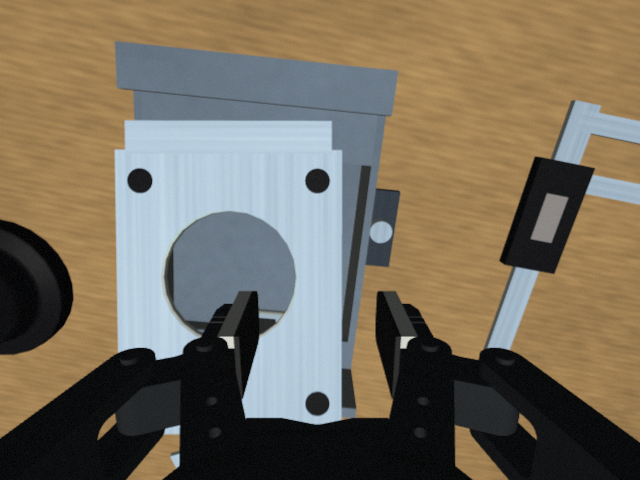

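The fingers straddle the +y web, with the inner finger (247,300) over the hole and the outer one (385,300) outside the edge. Going down.

```bash
python3 -m pendant '[[0.55,[0,0,0.4],[0,0,0]],[0.55,[0,0,0.8],[0,0,0]],[0.55,[0,0,1.05],[0,0,0]],[0.55,[0,0,1.2],[0,0,0]],[0.55,[0,0,1.2],[0,0,0]]]' 20; python3 -m pendant '[[0.4,[0,0,0],[0,0,0]],[0.3,[0,0,0],[0,0,0]],[0.25,[0,0,0],[0,0,0]],[0.2,[0,0,0],[0,0,0]],[0.1,[0,0,0],[0,0,0]],[0.1,[0,0,0],[0,0,0]]]' 20
```

```text
t: 4.7
eef_pos: [591.9, 98.4, 52.5]
eef_rot: [[-0.978, -0.208, -0.002], [-0.208, 0.978, -0.0], [0.002, 0.0, -1.0]]
contact_force: [0.4, 0.2, -0.1]
gripper_width: 46.8
grip_force: 0.0
t: 5.3
eef_pos: [592.6, 98.6, 54.1]
eef_rot: [[-0.978, -0.208, 0.001], [-0.208, 0.978, 0.0], [-0.001, 0.0, -1.0]]
contact_force: [-0.1, 0.7, 4.1]
gripper_width: 22.5
grip_force: 18.3
```

```bash
python3 -m pendant '[[0.1,[-0.03,0.04,0],[0,0,0.2]],[0.1,[-0.06,0.08,0],[0,0,0.45]],[0.1,[-0.09,0.12,0],[0,0,0.7]],[0.1,[-0.12,0.15,0],[0,0,0.92]],[0.1,[-0.12,0.15,0],[0,0,0.92]],[0.1,[-0.12,0.15,0],[0,0,0.92]]]'
cat > look.py <<'E'
from h import *; import sys
from fit import fit
for n in ["top","wrist"]:
    K,M=cam(n); im,d=cams.read_camera(n); t=sys.argv[1]+n; cv2.imwrite(f"pics/{t}.png",im[:,:,::-1]); np.savez(t,im=im,P=cloud(K,M,d),K=K,M=M); fit(t)
    for x in ["tongue_tip","hole","far_edge"]:
        for o in nets.tip_of(n,x)[:3]:
            X=onplane(K,M,o["centre"],{"tongue_tip":48,"hole":67,"far_edge":84}[x])-[590,62,0]; h=np.array([[.9937,.1123],[-.1123,.9937]])@X[:2]
            if abs(h[1])<25 and abs(h[0])<100: print(x,round(o["score"],2),o["centre"],"housing xy",h.round(1))
E
python3 look.py a
```

```text
t: 5.9
eef_pos: [595.8, 105.1, 54.1]
eef_rot: [[-0.994, -0.112, -0.0], [-0.112, 0.994, -0.001], [0.0, -0.001, -1.0]]
contact_force: [-6.1, -4.5, 9.7]
gripper_width: 22.5
grip_force: 18.2
atop 980 slope 14.4 dir 2.7 z 47.2 91.0 rect [array([598.3,  65.6]), array([157.3, 119.1]), np.float64(7.0)]
tongue_tip 0.59 [314.3, 261.5] housing xy [-66.1   2.8]
awrist 60908 slope 14.2 dir 3.8 z 47.2 83.3 rect [array([587.5,  66.9]), array([136. , 124.2]), np.float64(6.8)]
tongue_tip 0.56 [200.4, 121.0] housing xy [-62.7  -0.1]
```

View pics/awrist.png

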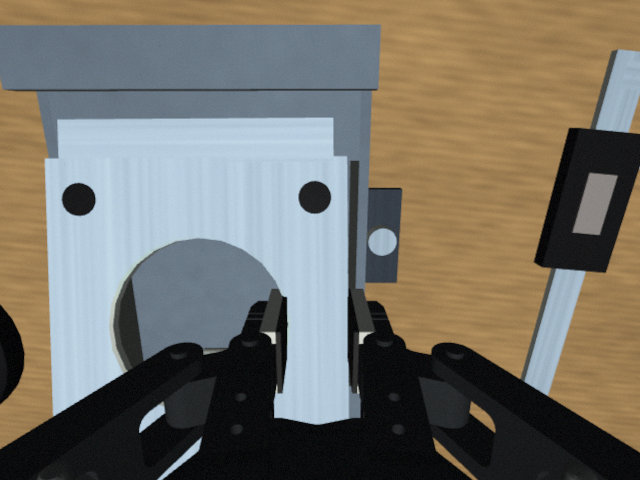

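Tongue edge (58–333, row 119) is now parallel to the lip edge (row ~90) and central. Drag toward the stop.

```bash
python3 -m pendant '[[0.1,[0.1,0,0.01],[0,0,0]],[0.1,[0.2,0,0.02],[0,0,0]],[0.1,[0.3,0,0.03],[0,0,0]],[0.1,[0.38,0,0.04],[0,0,0]],[0.1,[0.38,0,0.04],[0,0,0]]]'; python3 -m pendant '[[0.1,[0.04,0,0.01],[0,0,0]],[0.1,[0.08,0,0.01],[0,0,0]],[0.1,[0.08,0,0.01],[0,0,0]]]'
```

```text
t: 6.8
eef_pos: [580.6, 103.7, 52.4]
eef_rot: [[-0.994, -0.112, 0.001], [-0.112, 0.994, 0.0], [-0.001, -0.0, -1.0]]
contact_force: [0.3, -0.5, 6.0]
gripper_width: 22.4
grip_force: 18.4
t: 7.1
eef_pos: [577.4, 103.3, 51.7]
eef_rot: [[-0.994, -0.112, -0.0], [-0.112, 0.994, 0.0], [0.0, 0.0, -1.0]]
contact_force: [2.4, 0.1, 4.3]
gripper_width: 22.6
grip_force: 19.0
```

```bash
python3 -m pendant '[[0.1,[0.025,0,0],[0,0,0]],[0.1,[0.05,0,0],[0,0,0]],[0.1,[0.05,0,0],[0,0,0]]]';python3 -m pendant '[[0.1,[0.025,0,0],[0,0,0]],[0.1,[0.05,0,0],[0,0,0]],[0.1,[0.05,0,0],[0,0,0]]]'|sed -n '2p;4p'; python3 look.py b
```

```text
t: 7.4
eef_pos: [575.0, 103.0, 51.0]
eef_rot: [[-0.994, -0.113, -0.001], [-0.113, 0.994, -0.0], [0.001, -0.0, -1.0]]
contact_force: [0.7, 0.0, -2.3]
gripper_width: 22.4
grip_force: 19.2
eef_pos: [574.2, 102.9, 52.0]
contact_force: [6.7, 2.0, -1.0]
btop 665 slope 11.3 dir 5.6 z 52.0 83.9 rect [array([594.8,  57.9]), array([152.6, 109.4]), np.float64(4.4)]
tongue_tip 0.59 [318.6, 269.3] housing xy [-82.8  -4.7]
hole 0.27 [320.1, 264.0] housing xy [-72.6  -8.9]
far_edge 0.46 [315.9, 272.0] housing xy [-88.    0.5]
bwrist 50242 slope 12.0 dir 8.0 z 50.5 78.6 rect [array([577.1,  65.9]), array([120.1, 123.9]), np.float64(7.0)]
```

View pics/bwrist.png

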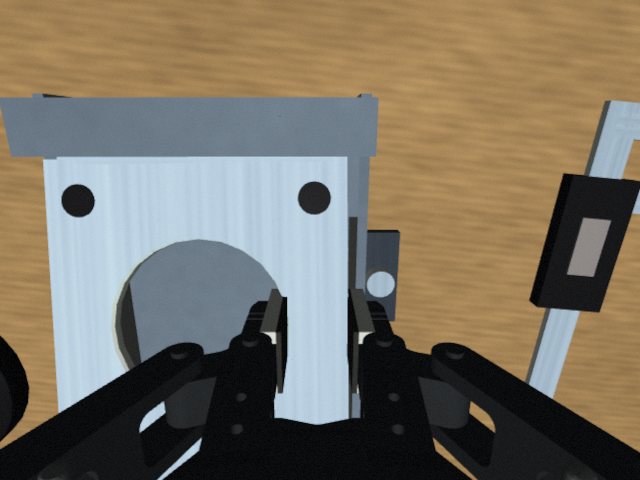

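The tongue is out of sight under the lip, with the shoulder (row 157) level with the lip edge (row 156). The force is starting to rise, so I'll feel for the stop once more.

```bash
python3 -m pendant '[[0.1,[0.03,0,0.02],[0,0,0]],[0.1,[0.05,0,0.02],[0,0,0]],[0.1,[0.05,0,0.02],[0,0,0]]]'; python3 -m pendant '[[0.1,[0.03,0,0],[0,0,0]],[0.1,[0.06,0,0],[0,0,0]],[0.1,[0.06,0,0],[0,0,0]]]'|sed -n '2p;4p'
```

```text
t: 8.4
eef_pos: [573.8, 103.0, 52.4]
eef_rot: [[-0.994, -0.113, 0.006], [-0.113, 0.994, 0.001], [-0.006, 0.0, -1.0]]
contact_force: [16.6, 3.7, -0.1]
gripper_width: 22.5
grip_force: 20.0
eef_pos: [573.1, 102.9, 53.5]
contact_force: [27.3, 4.3, 1.6]
```

Firm stop: 27 N after 0.7 mm. Release and lift.

```bash
python3 -m pendant '[[0.3,[-0.03,0,0],[0,0,0]],[0.45,[-0.06,0,0],[0,0,0]],[0.55,[-0.06,0,0],[0,0,0]],[0.55,[-0.06,0,0],[0,0,0]],[0.55,[-0.06,0,-0.4],[0,0,0]],[0.55,[-0.06,0,-1],[0,0,0]],[0.55,[-0.06,0,-2],[0,0,0]],[0.55,[-0.06,0,-3],[0,0,0]],[0.3,[-0.5,0,-4],[0,0,0]],[0,[-0.5,0,-5],[0,0,0]],[0,[-0.5,0,-5.5],[0,0,0]],[0,[-0.5,0,-5.5],[0,0,0]]]'; python3 look.py c
python3 -c "
from h import *
s=ctrl.sense();print(s['eef_pos'],np.array(s['eef_rot']).T@(np.array([631.7,66.7,95])-s['eef_pos'])/40)"
```

```text
t: 9.9
eef_pos: [589.7, 104.7, 275.7]
eef_rot: [[-0.994, -0.113, 0.006], [-0.113, 0.994, 0.001], [-0.006, 0.0, -1.0]]
contact_force: [0.2, -0.5, 0.5]
gripper_width: 0.3
grip_force: 0.0
ctop 845 slope 10.6 dir 8.3 z 50.9 80.2 rect [array([594.7,  59.5]), array([152.2, 112.5]), np.float64(4.3)]
tongue_tip 0.79 [320.0, 270.0] housing xy [-84.5  -7.5]
hole 0.77 [313.2, 233.9] housing xy [-10.5  -0.1]
cwrist 15158 slope 10.6 dir 6.9 z 50.1 80.4 rect [array([593.1,  63.1]), array([149.6, 123.7]), np.float64(6.5)]
tongue_tip 0.63 [267.3, 109.4] housing xy [-84.2  -1.7]
tongue_tip 0.56 [270.2, 124.3] housing xy [-71.4   0.5]
far_edge 0.65 [273.3, 277.0] housing xy [62.5  3.1]
[588.83584935 104.56310068 270.07388063] [-0.96346821 -1.06121255  4.37569313]
```

View pics/cwrist.png

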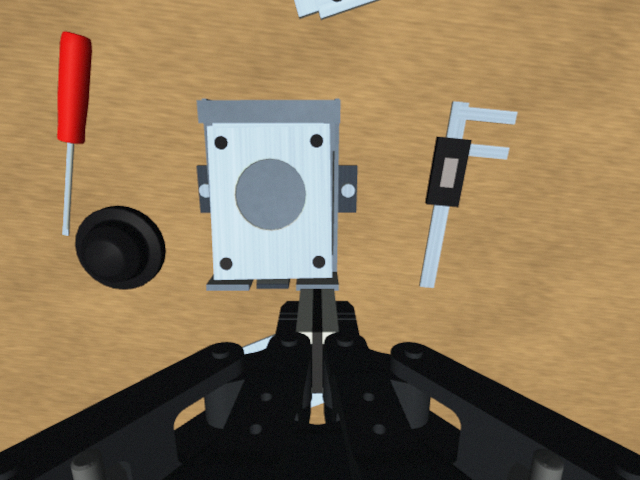

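The far edge (row 278) is now inside the wall and resting on the upper tooth (middle, 272,284). The slope is 10.6°. Move over the press point with closed fingers.

```bash
python3 -m pendant '[[0,[-0.96,-1.06,1],[0,0,0]],[0,[-0.96,-1.06,2],[0,0,0]],[0,[-0.96,-1.06,3],[0,0,0]],[0,[-0.96,-1.06,4],[0,0,0]],[0,[-0.96,-1.06,4.35],[0,0,0]],[0,[-0.96,-1.06,4.35],[0,0,0]],[0,[-0.96,-1.06,4.35],[0,0,0]]]'; python3 -m pendant '[[0,[0,0,0.2],[0,0,0]],[0,[0,0,0.4],[0,0,0]],[0,[0,0,0.45],[0,0,0]],[0,[0,0,0.5],[0,0,0]],[0,[0,0,0.5],[0,0,0]]]'
```

```text
t: 11.0
eef_pos: [632.8, 66.9, 98.9]
eef_rot: [[-0.994, -0.113, 0.002], [-0.113, 0.994, 0.0], [-0.002, -0.0, -1.0]]
contact_force: [0.1, 0.1, 0.1]
gripper_width: 0.4
grip_force: 0.0
t: 11.5
eef_pos: [632.0, 66.8, 76.7]
eef_rot: [[-0.994, -0.113, -0.0], [-0.113, 0.994, -0.0], [0.0, 0.0, -1.0]]
contact_force: [-0.5, -0.7, -0.7]
gripper_width: -0.2
grip_force: 0.0
```

```bash
python3 -m pendant '[[0,[0,0,0.03],[0,0,0]],[0,[0,0,0.06],[0,0,0]],[0,[0,0,0.08],[0,0,0]],[0,[0,0,0.1],[0,0,0]]]'|sed -n '2p;4p'; python3 -m pendant '[[0,[0,0,0.03],[0,0,0]],[0,[0,0,0.05],[0,0,0]],[0,[0,0,0.05],[0,0,0]]]'|sed -n '2p;4p'; python3 -m pendant '[[0,[0,0,0.03],[0,0,0]],[0,[0,0,0.05],[0,0,0]],[0,[0,0,0.05],[0,0,0]]]'|sed -n '2p;4p'
```

```text
eef_pos: [632.5, 66.7, 73.8]
contact_force: [-1.0, -1.5, 6.4]
eef_pos: [632.8, 66.7, 72.1]
contact_force: [0.3, -1.1, 7.9]
eef_pos: [633.2, 66.8, 71.1]
contact_force: [0.8, -1.2, 1.4]
```

```bash
for i in 1; do python3 -m pendant '[[0,[0,0,0.03],[0,0,0]],[0,[0,0,0.06],[0,0,0]],[0,[0,0,0.06],[0,0,0]]]'|sed -n '2p;4p'; python3 -m pendant '[[0,[0,0,0.03],[0,0,0]],[0,[0,0,0.06],[0,0,0]],[0,[0,0,0.06],[0,0,0]]]'|sed -n '2p;4p'; python3 -m pendant '[[0,[0,0,0.03],[0,0,0]],[0,[0,0,0.06],[0,0,0]],[0,[0,0,0.06],[0,0,0]]]'|sed -n '2p;4p'; done
```

```text
eef_pos: [631.7, 66.8, 65.9]
contact_force: [0.2, 1.4, -0.7]
eef_pos: [631.9, 66.8, 63.7]
contact_force: [-0.1, -0.2, -0.9]
eef_pos: [632.1, 66.8, 61.8]
contact_force: [-0.6, 0.5, 1.7]
```

First click passed (the cover dropped away). Now the second.

```bash
python3 -m pendant '[[0,[0,0,0.03],[0,0,0]],[0,[0,0,0.06],[0,0,0]],[0,[0,0,0.06],[0,0,0]]]'|sed -n '2p;4p'; python3 -m pendant '[[0,[0,0,0.03],[0,0,0]],[0,[0,0,0.06],[0,0,0]],[0,[0,0,0.06],[0,0,0]]]'|sed -n '2p;4p'; python3 -m pendant '[[0,[0,0,0.03],[0,0,0]],[0,[0,0,0.05],[0,0,0]],[0,[0,0,0.05],[0,0,0]]]'|sed -n '2p;4p'
```

```text
eef_pos: [632.3, 66.8, 59.9]
contact_force: [-1.7, 0.3, 7.1]
eef_pos: [632.5, 66.8, 58.0]
contact_force: [-2.5, 0.1, 10.6]
eef_pos: [632.8, 66.8, 56.8]
contact_force: [-4.2, -0.3, 16.6]
```

```bash
python3 -m pendant '[[0,[0,0,0.03],[0,0,0]],[0,[0,0,0.05],[0,0,0]],[0,[0,0,0.05],[0,0,0]]]'|sed -n '2p;4p'; python3 -m pendant '[[0,[0,0,0.03],[0,0,0]],[0,[0,0,0.05],[0,0,0]],[0,[0,0,0.05],[0,0,0]]]'|sed -n '2p;4p'
```

```text
eef_pos: [632.7, 66.8, 54.2]
contact_force: [0.3, -0.4, 0.1]
eef_pos: [631.7, 66.8, 50.2]
contact_force: [-0.0, 0.4, -1.3]
```

Second click passed. Press gently to seat it.

```bash
python3 -m pendant '[[0,[0,0,0.02],[0,0,0]],[0,[0,0,0.04],[0,0,0]],[0,[0,0,0.04],[0,0,0]]]'|sed -n '2p;4p'; python3 -m pendant '[[0,[0,0,0.02],[0,0,0]],[0,[0,0,0.04],[0,0,0]],[0,[0,0,0.04],[0,0,0]]]'|sed -n '2p;4p'
```

```text
eef_pos: [631.9, 66.7, 50.0]
contact_force: [-7.0, -0.9, 10.2]
eef_pos: [632.0, 66.8, 49.9]
contact_force: [-14.9, -1.7, 26.9]
```

Seated (26.9 N, no further travel, z=50). Lift off and check.

```bash
python3 -m pendant '[[0,[0,0,-0.1],[0,0,0]],[0,[0,0,-0.5],[0,0,0]],[0,[0,0,-1.5],[0,0,0]],[0,[0.3,0.3,-2.5],[0,0,0]],[0,[0.6,0.6,-3.5],[0,0,0]],[0,[0.9,0.9,-4.5],[0,0,0]],[0,[0.9,0.9,-5],[0,0,0]],[0,[0.9,0.9,-5],[0,0,0]],[0,[0.9,0.9,-5],[0,0,0]]]'; python3 look.py d; python3 - <<'E'
from h import *
print(fit) if 0 else None
for f in ["cwrist","dwrist"]:
    D=np.load(f+".npz"); P=D["P"].reshape(-1,3); X=(P[:,:2]-[590,62])@np.array([[.9937,-.1123],[.1123,.9937]])
    for a in (-60,-45,30,45,60,67): 
        k=(abs(X[:,0]-a)<2)&(abs(X[:,1])<15); print(f,a,np.median(P[k,2]).round(1),end="; ")
    k=(abs(X[:,1])<12)&(X[:,0]>60)&(X[:,0]<95)&(P[:,2]>70); print("pawl top x",np.percentile(X[k,0],[5,50,95]).round(1) if k.any() else None)
E
```

```text
t: 16.4
eef_pos: [592.2, 98.5, 247.9]
eef_rot: [[-0.994, -0.113, 0.001], [-0.113, 0.994, 0.0], [-0.001, -0.0, -1.0]]
contact_force: [-0.1, -0.2, -1.7]
gripper_width: 0.2
grip_force: 0.0
dtop 622 slope 0.8 dir 143.3 z 48.0 53.3 rect [array([573.5,  55.4]), array([106.1, 114.3]), np.float64(6.9)]
tongue_tip 0.63 [317.8, 269.6] housing xy [-83.3  -3. ]
hole 0.93 [315.8, 231.8] housing xy [-6.7 -5.8]
dwrist 15095 slope 0.0 dir -47.8 z 47.4 51.4 rect [array([592.9,  62.8]), array([150.1, 123.1]), np.float64(6.5)]
far_edge 0.71 [275.5, 118.2] housing xy [-72.5   5.1]
far_edge 0.69 [277.3, 274.1] housing xy [53.1  2.9]
cwrist -60 54.0; cwrist -45 56.7; cwrist 30 70.1; cwrist 45 73.7; cwrist 60 76.5; cwrist 67 76.1; pawl top x [60.7 69.  75.4]
dwrist -60 49.5; dwrist -45 49.5; dwrist 30 49.1; dwrist 45 49.3; dwrist 60 49.4; dwrist 67 73.1; pawl top x [63.8 68.5 74.6]
```

View pics/dwrist.png

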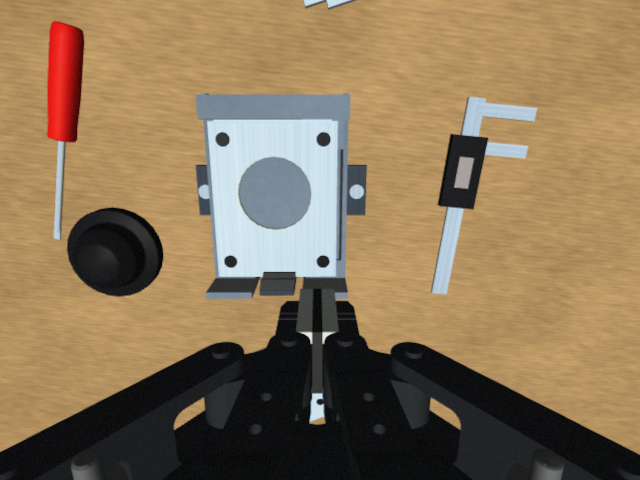

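The cover lies level, its top at z≈49.4 mm along its length, with the shoulder at the lip (row 119). The pawl (277,283) is upright, its tooth reaching over the cover to x≈64. The bystanders look untouched. Handing in.

```bash
python3 -c "
from cell import order; print(order.finish_job())"
```

```text
the job is handed in; nothing more can be done
None
```

The cover is closed and the job is handed in: the tongue is home under the lip, both clicks are passed, and the plate lies level with the catch upright over it. The highest force I read was about 32 N, and the bystanders lay where they were in the last picture; the hand-in gave no verdict.

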